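Gauge, weigh and present a blind axle block hole-up

TASK

Check the blind aluminium axle block: find the end with the hole and push that end gently onto the gauge's sprung feeler pin until the pin bottoms in the hole and gives a little, then lay the block centred on the scale's pan and let go of it until the pan has settled. Then pick it up again, turn it hole-up and finish while still holding it there in the gripper, hole facing up, at least 15 cm above the counter, touching nothing else; leave the other loose parts where they are.

Things in the scene. Friction and masses are not known exactly. Their poses are not given: they have to be found in the camera images.
- block: the axle block: a plain aluminium square bar, 40 x 40 mm in section and 60 mm long, about 0.24 kg, with one round blind hole 18 mm wide and 35 mm deep in the middle of one 40 x 40 end; the other end is plain. It starts lying on the counter, long axis level, in any direction. Origin: the centre of the block. Its x axis runs along its length and points out of the hole end.
- hole_mouth (a point): centre of the hole's mouth, 30 mm from the block's centre along the block's +x; axes as the block's
- hole_bottom (a point): centre of the hole's flat bottom, 5 mm from the block's centre along the block's -x; axes as the block's
- gauge: fixed feeler gauge: a small red upright post (30 mm wide, 72 mm tall) on a steel foot 70 x 80 mm and 14 mm high, with a round dial 48 mm across at its back and a level steel feeler pin at its front. Origin: on the counter under the post. The feeler points along the gauge's -x, roughly towards the robot, 50 mm above the counter; so the block goes on hole-first, moving along the gauge's +x. The front of the pin's guide bush is 20 mm in front of the origin.
- feeler_tip (a point): rounded tip of the steel feeler pin (8 mm thick, sticking 56 mm out of its bush): 76 mm in front (-x) of the gauge's origin, 50 mm up; axes as the gauge's. It moves with the pin.
- plunger (a joint): how far the feeler pin is pushed back into the gauge, in m: 0 at rest, 0.015 at its stop; a soft spring of 300 N/m (0.3 N to start, about 5 N at the stop)
- scale_pan: round steel pan of the sprung scale, 110 mm across, on a grey box 150 x 150 mm and 45 mm high. Origin: centre of the pan's upper face, 78 mm above the counter when empty; z up. It sinks level on a spring (400 N/m): about 5 mm under the block, 13 mm at its stop.
- bearing: bystander: steel ring lying flat, 52 mm across, 15 mm high; origin at the centre of its underside
- spacer: bystander: aluminium tube standing on end, 32 mm across, 40 mm high; origin at the centre of its underside
- bush: bystander: solid steel cylinder standing on end, 34 mm across, 30 mm high; origin at the centre of its underside
- driver: bystander: screwdriver with a black handle lying on the counter; origin under its middle
Mind the look-alikes: they are no part of the job. What is shaped like the block but green is not meant.

How it is judged:
By the outcome, as a careful person would: the job done as asked, in the order asked, and still so for the second after the job is handed in, while the arm keeps its last pose, push and grip.
It also fails if it takes over 64 s, if anything falls off the work surface, if the arm or the gripper's body presses on something with over 40 N, if the wrist force passes 120 N, or if a joint passes its speed limit or range.

ROBOT

A 6-joint arm with a two-finger parallel gripper is mounted at the origin on the work surface. World frame = base frame: x ahead of the robot, y to its left, z up, the work surface at z = 0. Lengths are in m, angles in degrees, forces in N, time in s.
With the tool pointing down it reaches from about 0.375 to 0.925 m from the base axis. Payload 5.7 kg.
Tool frame: the origin (TCP) lies at the very end of the fingers, on their centre line; the grasp point (between the pads) lies 19 mm behind it (robot.grip_depth is the distance from the TCP to the grasp point, in m); z points along the fingers, y is the line along which they close (so a half turn about z gives the same grasp; the last joint's range is limited). The gripper opens to 85 mm and grips with 20 to 120 N. Pads are 22 mm wide; open, the fingers measure 114 mm over their backs; the gripper's body (76 mm by 85 mm) begins 54 mm behind the grasp point. The pads swing forward as they close: fully open they stand 13 mm farther back than shut.
Start: joints at [60.155, 20.558, 86.54, -0, 72.909, -6.595], TCP at [0.237, 0.551, 0.231] pointing down, gripper open.
Joint ranges: [-170.27, 170.27], [-57.76, 135], [12.27, 136.19], [-55.21, 235.2], [11.17, 155.16], [-170.74, 170.74]. Speed limits (degrees/s): [136.94, 136.94, 180, 180, 180, 180].

INTERFACE

Orientations are given as [roll, pitch, yaw] about the fixed x, y, z axes, in that order (R = Rz(yaw) Ry(pitch) Rx(roll)).
In Python, from bench import robot, eyes gives the robot as it stands.
- The arm moves only by the tool drive_tool, never from a script. Its argument "plan" is a list of rows, each an object of numbers: "x", "y", "z": the shift along the tool's x, y, z scaled (see below); "rx", "ry", "rz": the turn, a rotation vector about the tool's x, y, z scaled (see below); "grip": the closure, from 0 (fully open) to 1 (shut). A call has exactly 8 rows; each row shifts and turns the commanded pose from where the row before left it, along the tool's axes as they then stand; what a row does not reach is not made up. The controller multiplies each number of a shift by 200 mm and each number of a turn by pi rad. A row lasts 1/10 s, in which the tool goes at most 50 mm and 8.59 degrees, less where a joint would pass 70% of its speed; a pose out of reach is approached as far as the arm can. A call with a number of a shift or a turn outside -1 to 1 is refused whole. A call with a gripper value outside its range is refused whole. The fingers move at their own pace and stop on an object; "newtons" is the grip in N (left out, the last holds). Time passes only in rows, so rows that do not move let the fingers close, or fill a call up. It gives the time, the measured TCP pose, the force, the opening and the grip force at its end, in the units of the state.
- robot.observe(): the state, without advancing time (a new reading comes with each control period).
- eyes.camera(name): name is "scene" or "top" or "wrist"; returns a dict with "pixels" (480x640x3 uint8, red, green, blue), "range_z" (480x640 float32, m along the optical axis (not along the pixel's ray), 0 where there is no reading), "mtx" (3x3 intrinsics, pixels), "k1" (the pictures are not rectified: a ray, as slopes to the right and down, at radius r is drawn at 1 + k1 r^2 times it, then the intrinsics apply), "R" (3x3) and "t" (3): a world point X has camera coordinates R X + t. Camera axes: x right, y down, z forward; pixel columns grow to the right and rows downward; lengths in m; the calibration is good to about 2 mm. A picture is of the moment at which its call begins.
- robot.sign_off(): hands the job in; it is judged then, once.
Trained networks look in the newest picture that a camera, given by its name, has taken for a name from the list of things; names that differ only in an ending like _2 or _b are one class to them, and where a whole thing is asked for, a point or a joint stands for the part that bears it (a point fixed in the world has none). Each returns a list of dicts, best first, with "confidence" (0 to 1); they miss things now and then, are a little off and sometimes report something else, mostly with a low value. They report only what shows in the picture. A call takes as long as a camera call. They do not tell look-alikes from the thing itself.
- eyes.search_frame(camera, label): "at" ([x, y, z] in m, in the coordinates of the camera as it stood for that picture, good to about 4 mm: the middle of the surface that is visible of it).
- eyes.silhouettes(camera, label): "region" (480x640 bool, what is visible of it).
The state is a dict: "time": time; "joint_positions": joint angles; "joint_vel": joint speeds; "effort": joint torques, N m; "ee_pos": TCP position; "eef_rot": TCP orientation; "wrist_force": force on the tool from outside, world axes, zero at the start; "moment": the same for the moment, N m; "grip_width": finger opening in m; "gripper_force": force on a finger pad.
Only numpy, scipy, OpenCV 4.12 (cv2) and the standard library are available. Lean on these libraries where they do the work, as an engineer would, in place of code of your own. Each camera call takes 0.05 s, during which the arm holds its last target. There are 200 camera calls.

## Working session

There is one attempt and no reset: what is moved stays moved. The work goes in short steps, Python scripts to look and compute and a tool call to move; the robot and the scene stay as the last step left them, time stands still between calls to the robot, and variables do not carry over. Pictures are saved under pics/ and viewed, at most 10 in all, crops included, and the job is handed in when it is done.

Besides the shell and the picture viewer there is one more tool, called after "Emit:" by a JSON object that holds its "fn" and its "kwargs". drive_tool: Moves the arm, as the interface text tells. Shifts and turns lie within -1 to 1; 1 stands for 200 mm of shift or pi rad of turn. Its arguments: {"type":"object","properties":{"plan":{"type":"array"},"newtons":{"type":"number"}},"required":["plan"]}

```bash
mkdir -p pics; ls
cat > h.py <<'E'
import numpy as np, cv2
from bench import robot, eyes
from scipy.spatial.transform import Rotation as Ro
def cloud(c):
    K=c["mtx"];v,u=np.mgrid[0:480,0:640]
    p=np.stack([(u-K[0,2])/K[0,0],(v-K[1,2])/K[1,1]],-1);q=p.copy()
    for _ in range(8): q=p/(1+c["k1"]*(q**2).sum(-1,keepdims=True))
    z=c["range_z"][...,None]
    X=np.concatenate([q*z,z],-1)
    return (X-np.array(c["t"]))@np.array(c["R"])
def w(c,a): return np.array(c["R"]).T@(np.array(a)-np.array(c["t"]))
def save(c,n): cv2.imwrite("pics/"+n,cv2.cvtColor(c["pixels"],cv2.COLOR_RGB2BGR))
E
python3 - <<'E'
from h import *
for n in ["scene","top"]:
    c=eyes.camera(n);save(c,n+"1.png");P=cloud(c)
    print(n,-np.array(c["R"]).T@c["t"])
    for l in ["block","hole_mouth","gauge","feeler_tip","scale_pan","bearing","spacer","bush","driver"]:
        for d in eyes.search_frame(n,l): print(l,round(d["confidence"],2),w(c,d["at"]).round(3))
print(robot.observe())
E
```

```text
pics
scene [ 1.08479976 -0.1140986   0.69554443]
block 0.88 [ 0.509 -0.048  0.039]
block 0.68 [ 0.475 -0.153  0.039]
block 0.67 [0.546 0.047 0.039]
hole_mouth 0.96 [0.539 0.048 0.042]
hole_mouth 0.7 [ 0.475 -0.153  0.04 ]
hole_mouth 0.53 [0.531 0.23  0.05 ]
hole_mouth 0.36 [ 0.372 -0.226  0.027]
hole_mouth 0.29 [0.671 0.064 0.019]
gauge 0.61 [0.598 0.238 0.016]
scale_pan 0.62 [ 0.599 -0.284  0.083]
bearing 0.66 [0.667 0.061 0.019]
spacer 0.6 [ 0.693 -0.064  0.026]
bush 0.62 [ 0.371 -0.226  0.028]
driver 0.93 [0.272 0.329 0.02 ]
top [0.34109604 0.03528483 1.00610962]
block 0.92 [ 0.458 -0.151  0.04 ]
block 0.75 [ 0.492 -0.045  0.041]
block 0.58 [0.52  0.053 0.042]
hole_mouth 0.7 [0.522 0.054 0.037]
hole_mouth 0.64 [ 0.492 -0.044  0.042]
hole_mouth 0.64 [ 0.458 -0.154  0.041]
feeler_tip 0.57 [0.532 0.232 0.051]
scale_pan 0.65 [ 0.594 -0.278  0.08 ]
bearing 0.89 [0.661 0.063 0.018]
bearing 0.46 [ 0.595 -0.279  0.075]
spacer 0.76 [ 0.686 -0.059  0.036]
bush 0.74 [ 0.361 -0.219  0.031]
driver 0.91 [0.264 0.329 0.023]
{'time': 1.0, 'joint_positions': array([ 6.01533647e+01,  2.05591143e+01,  8.65398836e+01, -2.05630203e-04,
        7.29084047e+01, -6.59288255e+00]), 'joint_vel': array([ 0.1063813 ,  0.08435195, -0.09176467, -0.01982513,  0.01798545,
       -0.0129683 ]), 'effort': array([ 3.19920273e-04, -5.27595091e+01, -2.79059279e+01, -1.66684404e-04,
        1.53300174e-03,  2.30254352e-05]), 'ee_pos': array([0.23685664, 0.55123532, 0.23125008]), 'eef_rot': array([-1.79992624e+02, -6.54683966e-04,  1.56746308e+02]), 'wrist_force': array([-0.46112866,  0.09977956, -0.74694518]), 'moment': array([0.00223924, 0.0283338 , 0.04926229]), 'gripper_force': 0.0, 'grip_width': 0.08524233109107278}
```

View pics/scene1.png

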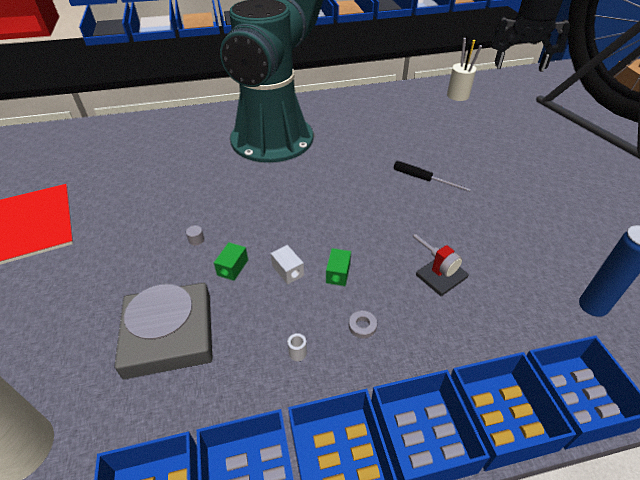

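View pics/top1.png

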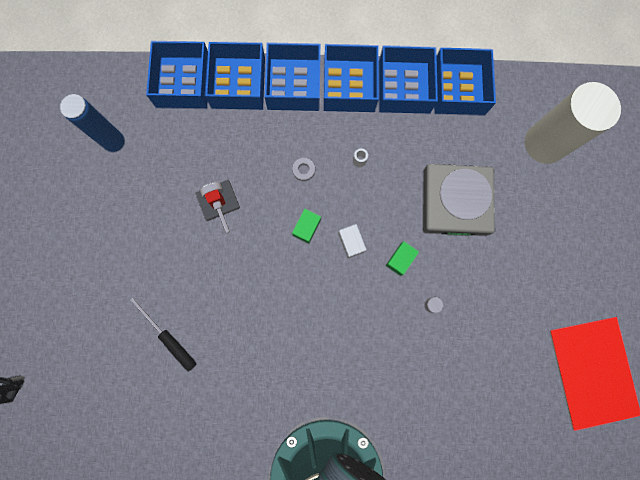

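Run:
```python
from h import *
for n in ["scene","top"]:
    c=eyes.camera(n);P=cloud(c)
    for l in ["block","gauge","scale_pan"]:
        eyes.search_frame(n,l)
        for d in eyes.silhouettes(n,l):
            m=d["region"]&(c["range_z"]>0);Q=P[m]; z=Q[:,2]
            if len(Q)<50: continue
            hi=np.percentile(z,90)
            T=Q[abs(z-hi)<.004][:,:2]
            print(n,l,round(d["confidence"],2),m.sum(),"top z",hi.round(4),"col",c["pixels"][m].mean(0).round(),cv2.minAreaRect((T*1000).astype(np.float32)))
```

```text
scene block 0.91 732 top z 0.0414 col [ 38. 132.  54.] ((527.88818359375, 53.015159606933594), (39.07243728637695, 62.80988693237305), 63.94236755371094)
scene block 0.75 870 top z 0.0411 col [168. 168. 176.] ((496.3194274902344, -46.541099548339844), (63.498924255371094, 41.24306106567383), 21.09756851196289)
scene block 0.67 911 top z 0.041 col [ 35. 118.  51.] ((460.6611328125, -156.348876953125), (43.131263732910156, 64.10882568359375), 55.62208938598633)
scene gauge 0.68 1511 top z 0.0706 col [96. 75. 78.] ((588.2535400390625, 251.6585235595703), (38.210243225097656, 29.869123458862305), 22.758346557617188)
scene scale_pan 0.61 2831 top z 0.0798 col [154. 152. 167.] ((594.2982177734375, -282.7375793457031), (109.57877349853516, 106.5241928100586), 45.28717803955078)
scene scale_pan 0.32 469 top z 0.0408 col [151. 150. 154.] ((686.7650756835938, -64.22686767578125), (30.458139419555664, 30.474170684814453), 41.626731872558594)
top block 0.93 615 top z 0.0425 col [ 68. 178.  92.] ((527.5055541992188, 53.11832046508789), (39.90830993652344, 60.052093505859375), 64.95272827148438)
top block 0.78 606 top z 0.0425 col [195. 199. 207.] ((495.87200927734375, -45.90516662597656), (60.0576057434082, 39.85786819458008), 21.1777286529541)
top block 0.72 629 top z 0.0423 col [ 63. 175.  87.] ((460.4498596191406, -155.21316528320312), (40.171783447265625, 59.93552780151367), 56.44651794433594)
top gauge 0.57 1223 top z 0.0717 col [113.  94.  98.] ((586.4240112304688, 254.43798828125), (39.748512268066406, 30.734888076782227), 25.519338607788086)
```

The scene view shows the silver block at (287,263). Its hole, at (295,274), faces +x/+y, away from the robot. The green look-alikes are at (231,262) and (339,267), the gauge at (440,265) with its pin tip at about (416,236), and the scale at (158,310). The top view agrees: block at (352,240), pin tip at (228,232), pan at (466,194).

Emit:
{"fn": "drive_tool", "kwargs": {"plan": [{"x":-0.148,"y":-0.139},{"x":-0.148,"y":-0.139},{"x":-0.148,"y":-0.139},{"x":-0.148,"y":-0.139},{"x":-0.148,"y":-0.139},{"x":-0.148,"y":-0.139},{"x":-0.148,"y":-0.139},{"x":-0.148,"y":-0.139}]}}

```text
validation failed for argument at $.pl...
```

Emit:
{"fn": "drive_tool", "kwargs": {"plan": [{"x":-0.148,"y":-0.139},{"x":-0.148,"y":-0.139},{"x":-0.148,"y":-0.139},{"x":-0.148,"y":-0.139},{"x":-0.148,"y":-0.139},{"x":-0.148,"y":-0.139},{"x":-0.148,"y":-0.139},{"x":-0.148,"y":-0.139}]}}

```text
validation failed for argument at $.pl...
```

Emit:
{"fn": "drive_tool", "kwargs": {"plan": [{"rz":0.047},{"rz":0.047},{"rz":0.047},{"rz":0.047},{"rz":0.047},{"rz":0.047},{"rz":0.047},{"rz":0.047}]}}

```text
validation failed for argument at $.pl...
```

Emit:
{"fn": "drive_tool", "kwargs": {"plan": [{"rz":0.047},{"rz":0.047},{"rz":0.047},{"rz":0.047},{"rz":0.047},{"rz":0.047},{"rz":0.047},{"rz":0.047}]}}

```text
validation failed for argument at $.pl...
```

```bash
cat >> h.py <<'E'
def to(pos,yaw=None):
    s=robot.observe();R=Ro.from_euler("xyz",s["eef_rot"],degrees=True)
    print("ee",s["ee_pos"].round(4),s["eef_rot"].round(2),"F",s["wrist_force"].round(2),"t",s["time"])
    print("shift units",(R.inv().apply(np.array(pos)-s["ee_pos"])/.2).round(4))
    if yaw is not None:
        T=Ro.from_euler("xyz",[180,0,yaw],degrees=True); print("turn units",((R.inv()*T).as_rotvec()/np.pi).round(4))
E
python3 - <<'E'
from h import *
to([.496,-.046,.004],21.1)
c=eyes.camera("wrist");save(c,"wrist1.png");P=cloud(c)
for d in eyes.silhouettes("wrist","block"):
    m=d["region"]&(c["range_z"]>0);Q=P[m];T=Q[abs(Q[:,2]-.041)<.005][:,:2]
    if len(T)>50: print(d["confidence"],c["pixels"][m].mean(0).round(),cv2.minAreaRect((T*1000).astype(np.float32)))
for n in ["top","scene"]:
    c=eyes.camera(n);P=cloud(c)
    z=P[...,2]; r=np.hypot(P[...,0]-.55,P[...,1]-.237)
    m=(z>.042)&(z<.060)&(r<.06)&(P[...,0]<.565)&(c["range_z"]>0)
    Q=P[m]; l=cv2.fitLine(Q[:,:2].astype(np.float32),cv2.DIST_HUBER,0,.01,.01).ravel()
    s=(Q[:,:2]-l[2:])@l[:2]
    print(n,m.sum(),l,np.degrees(np.arctan2(l[1],l[0])),s.min(),s.max(),l[2:]+l[:2]*s.min(),l[2:]+l[:2]*s.max(),np.percentile(Q[:,2],[5,50,95]))
    m=(z>.010)&(z<.019)&(np.hypot(P[...,0]-.587,P[...,1]-.253)<.075)&(c["range_z"]>0)
    print("foot",cv2.minAreaRect((P[m][:,:2]*1000).astype(np.float32)))
E
```

```text
ee [0.2368 0.5513 0.2313] [-180.     -0.    156.75] F [ 0.44 -0.7   0.61] t 1.7
shift units [-2.3695 -2.2321  1.1365]
turn units [-0.      0.      0.7536]
top 138 [0.8954256  0.4452111  0.53556204 0.23244594] 26.436848 -0.03329521463636108 0.03779607093332962 [0.50574865 0.21762254] [0.56940561 0.24927317] [0.04987525 0.05385903 0.05885509]
foot ((584.477294921875, 253.62002563476562), (70.792236328125, 80.61305236816406), 23.764686584472656)
scene 125 [0.92397434 0.38245445 0.5378469  0.22951776] 22.4858 -0.03348488648631446 0.029094703888318005 [0.50690775 0.21671131] [0.56472968 0.24064516] [0.04898292 0.05314703 0.05875966]
foot ((586.1710815429688, 252.3424835205078), (69.80184936523438, 81.74595642089844), 23.673555374145508)
```

View pics/wrist1.png

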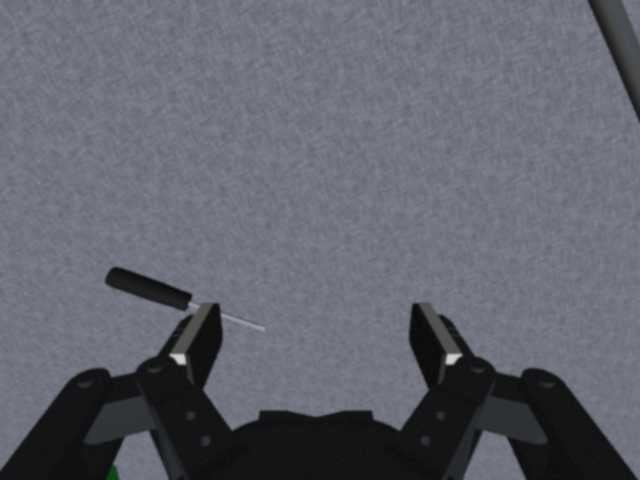

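Every move was refused, so rows probably need all the keys. The picture is still from the start pose: the driver at (185,297) and the fingers at (200,340) and (435,340). I'll resend with full rows.

Emit:
{"fn": "drive_tool", "kwargs": {"plan": [{"x":-0.148,"y":-0.139,"z":0,"rx":0,"ry":0,"rz":0,"grip":0},{"x":-0.148,"y":-0.139,"z":0,"rx":0,"ry":0,"rz":0,"grip":0},{"x":-0.148,"y":-0.139,"z":0,"rx":0,"ry":0,"rz":0,"grip":0},{"x":-0.148,"y":-0.139,"z":0,"rx":0,"ry":0,"rz":0,"grip":0},{"x":-0.148,"y":-0.139,"z":0,"rx":0,"ry":0,"rz":0,"grip":0},{"x":-0.148,"y":-0.139,"z":0,"rx":0,"ry":0,"rz":0,"grip":0},{"x":-0.148,"y":-0.139,"z":0,"rx":0,"ry":0,"rz":0,"grip":0},{"x":-0.148,"y":-0.139,"z":0,"rx":0,"ry":0,"rz":0,"grip":0}]}}

```text
time: 2.7
ee_pos: [0.3671, 0.252, 0.2316]
eef_rot: [180.0, 0.0, 156.8]
wrist_force: [0.9, 0.9, -0.2]
grip_width: 0.0856
gripper_force: 0.0
```

Emit:
{"fn": "drive_tool", "kwargs": {"plan": [{"x":-0.148,"y":-0.139,"z":0,"rx":0,"ry":0,"rz":0,"grip":0},{"x":-0.148,"y":-0.139,"z":0,"rx":0,"ry":0,"rz":0,"grip":0},{"x":-0.148,"y":-0.139,"z":0,"rx":0,"ry":0,"rz":0,"grip":0},{"x":-0.148,"y":-0.139,"z":0,"rx":0,"ry":0,"rz":0,"grip":0},{"x":-0.148,"y":-0.139,"z":0,"rx":0,"ry":0,"rz":0,"grip":0},{"x":-0.148,"y":-0.139,"z":0,"rx":0,"ry":0,"rz":0,"grip":0},{"x":-0.148,"y":-0.139,"z":0,"rx":0,"ry":0,"rz":0,"grip":0},{"x":-0.148,"y":-0.139,"z":0,"rx":0,"ry":0,"rz":0,"grip":0}]}}

```text
time: 3.5
ee_pos: [0.4969, -0.0461, 0.2315]
eef_rot: [180.0, 0.0, 156.7]
wrist_force: [1.0, 0.0, 0.2]
grip_width: 0.0855
gripper_force: 0.0
```

Emit:
{"fn": "drive_tool", "kwargs": {"plan": [{"x":0,"y":0,"z":0,"rx":0,"ry":0,"rz":0.047,"grip":0},{"x":0,"y":0,"z":0,"rx":0,"ry":0,"rz":0.047,"grip":0},{"x":0,"y":0,"z":0,"rx":0,"ry":0,"rz":0.047,"grip":0},{"x":0,"y":0,"z":0,"rx":0,"ry":0,"rz":0.047,"grip":0},{"x":0,"y":0,"z":0,"rx":0,"ry":0,"rz":0.047,"grip":0},{"x":0,"y":0,"z":0,"rx":0,"ry":0,"rz":0.047,"grip":0},{"x":0,"y":0,"z":0,"rx":0,"ry":0,"rz":0.047,"grip":0},{"x":0,"y":0,"z":0,"rx":0,"ry":0,"rz":0.047,"grip":0}]}}

```text
time: 4.3
ee_pos: [0.4964, -0.0444, 0.2314]
eef_rot: [180.0, 0.0, 88.7]
wrist_force: [0.5, 0.6, -0.5]
grip_width: 0.0854
gripper_force: 0.0
```

Emit:
{"fn": "drive_tool", "kwargs": {"plan": [{"x":0,"y":0,"z":0,"rx":0,"ry":0,"rz":0.047,"grip":0},{"x":0,"y":0,"z":0,"rx":0,"ry":0,"rz":0.047,"grip":0},{"x":0,"y":0,"z":0,"rx":0,"ry":0,"rz":0.047,"grip":0},{"x":0,"y":0,"z":0,"rx":0,"ry":0,"rz":0.047,"grip":0},{"x":0,"y":0,"z":0,"rx":0,"ry":0,"rz":0.047,"grip":0},{"x":0,"y":0,"z":0,"rx":0,"ry":0,"rz":0.047,"grip":0},{"x":0,"y":0,"z":0,"rx":0,"ry":0,"rz":0.047,"grip":0},{"x":0,"y":0,"z":0,"rx":0,"ry":0,"rz":0.047,"grip":0}]}}

```text
time: 5.1
ee_pos: [0.4964, -0.0444, 0.2314]
eef_rot: [180.0, -0.0, 21.0]
wrist_force: [0.6, -1.2, 0.1]
grip_width: 0.0853
gripper_force: 0.0
```

Run:
```python
from h import *
to([.496,-.046,.004],21.1)
c=eyes.camera("wrist");save(c,"wrist2.png");P=cloud(c)
for d in eyes.silhouettes("wrist","block"):
    m=d["region"]&(c["range_z"]>0);Q=P[m];T=Q[abs(Q[:,2]-.041)<.005][:,:2]
    if len(T)>50: print(d["confidence"],c["pixels"][m].mean(0).round(),cv2.minAreaRect((T*1000).astype(np.float32)))
```

```text
ee [ 0.4964 -0.0444  0.2314] [ 1.7999e+02 -1.0000e-02  2.1040e+01] F [ 0.58 -1.18  0.05] t 5.1
shift units [-0.0051  0.0066  1.137 ]
turn units [ 0.     -0.     -0.0003]
0.85 [ 46. 165.  72.] ((528.194091796875, 52.25741195678711), (40.74648666381836, 60.62339782714844), 64.61023712158203)
0.67 [184. 193. 203.] ((497.51226806640625, -46.685882568359375), (59.756065368652344, 39.945411682128906), 21.075220108032227)
```

View pics/wrist2.png

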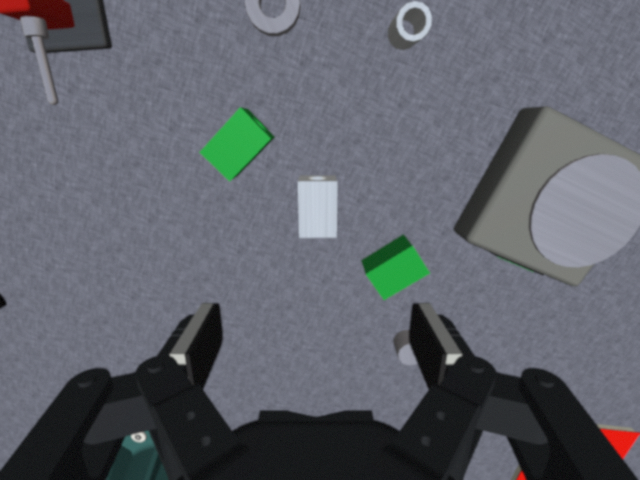

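The wrist view shows the silver block centred at (317,208), with its hole just visible on its upper edge at (318,178), which is the +x end. The yaw matches, so I'm descending and gripping.

Emit:
{"fn": "drive_tool", "kwargs": {"plan": [{"x":0,"y":0.011,"z":0.2,"rx":0,"ry":0,"rz":0,"grip":0},{"x":0,"y":0,"z":0.2,"rx":0,"ry":0,"rz":0,"grip":0},{"x":0,"y":0,"z":0.2,"rx":0,"ry":0,"rz":0,"grip":0},{"x":0,"y":0,"z":0.2,"rx":0,"ry":0,"rz":0,"grip":0},{"x":0,"y":0,"z":0.18,"rx":0,"ry":0,"rz":0,"grip":0},{"x":0,"y":0,"z":0.1,"rx":0,"ry":0,"rz":0,"grip":0},{"x":0,"y":0,"z":0.055,"rx":0,"ry":0,"rz":0,"grip":0},{"x":0,"y":0,"z":0,"rx":0,"ry":0,"rz":0,"grip":0}]}}

```text
time: 6.0
ee_pos: [0.4965, -0.0463, 0.0033]
eef_rot: [-179.9, 0.1, 21.5]
wrist_force: [-0.1, 0.6, -0.5]
grip_width: 0.0852
gripper_force: 0.0
```

Emit:
{"fn": "drive_tool", "kwargs": {"newtons": 50, "plan": [{"x":0,"y":0,"z":0,"rx":0,"ry":0,"rz":0,"grip":1},{"x":0,"y":0,"z":0,"rx":0,"ry":0,"rz":0,"grip":1},{"x":0,"y":0,"z":0,"rx":0,"ry":0,"rz":0,"grip":1},{"x":0,"y":0,"z":0,"rx":0,"ry":0,"rz":0,"grip":1},{"x":0,"y":0,"z":0,"rx":0,"ry":0,"rz":0,"grip":1},{"x":0,"y":0,"z":0,"rx":0,"ry":0,"rz":0,"grip":1},{"x":0,"y":0,"z":0,"rx":0,"ry":0,"rz":0,"grip":1},{"x":0,"y":0,"z":0,"rx":0,"ry":0,"rz":0,"grip":1}]}}

```text
time: 6.8
ee_pos: [0.4982, -0.0466, 0.0056]
eef_rot: [179.9, -0.1, 21.4]
wrist_force: [-1.0, 0.4, 6.8]
grip_width: 0.0392
gripper_force: 51.5
```

Emit:
{"fn": "drive_tool", "kwargs": {"plan": [{"x":0,"y":0,"z":-0.15,"rx":0,"ry":0,"rz":0,"grip":1},{"x":0,"y":0,"z":-0.25,"rx":0,"ry":0,"rz":0,"grip":1},{"x":0.044,"y":-0.2,"z":-0.1,"rx":0,"ry":0,"rz":0,"grip":1},{"x":0.044,"y":-0.2,"z":0,"rx":0,"ry":0,"rz":0,"grip":1},{"x":0.044,"y":-0.2,"z":0,"rx":0,"ry":0,"rz":0,"grip":1},{"x":0.044,"y":-0.2,"z":0,"rx":0,"ry":0,"rz":0,"grip":1},{"x":0.044,"y":-0.2,"z":0,"rx":0,"ry":0,"rz":0,"grip":1},{"x":0.044,"y":-0.2,"z":0,"rx":0,"ry":0,"rz":-0.0128,"grip":1}]}}

```text
time: 7.6
ee_pos: [0.4581, 0.1978, 0.1047]
eef_rot: [180.0, -0.0, 23.7]
wrist_force: [0.2, -0.8, -2.2]
grip_width: 0.0393
gripper_force: 51.9
```

Run:
```python
from h import *
to([.459,.196,.0356],23.7)
c=eyes.camera("wrist");save(c,"wrist3.png");P=cloud(c);z=P[...,2]
ok=c["range_z"]>0
m=ok&(z>.044)&(z<.060)&(np.hypot(P[...,0]-.54,P[...,1]-.232)<.045)
Q=P[m];l=cv2.fitLine(Q[:,:2].astype(np.float32),cv2.DIST_HUBER,0,.01,.01).ravel();s=(Q[:,:2]-l[2:])@l[:2]
print("pin",m.sum(),np.degrees(np.arctan2(l[1],l[0])),[l[2:]+l[:2]*np.percentile(s,q) for q in(0,2,50,98)],np.percentile(z[m],[5,50,95]))
m=ok&(z>.010)&(z<.019)&(np.hypot(P[...,0]-.587,P[...,1]-.253)<.075)
if m.sum(): print("foot",cv2.minAreaRect((P[m][:,:2]*1000).astype(np.float32)))
m=ok&(np.hypot(P[...,0]-.459,P[...,1]-.196)<.06)&(z<.15)&(z>.05);print("near",m.sum())
for n in ["feeler_tip","hole_mouth"]:
  for d in eyes.search_frame("wrist",n): print(n,d["confidence"],w(c,d["at"]))
```

```text
ee [0.4581 0.1978 0.1047] [ 1.7999e+02 -3.0000e-02  2.3740e+01] F [ 0.22 -0.84 -2.19] t 7.6
shift units [1.000e-04 9.900e-03 3.457e-01]
turn units [ 0.0001 -0.0001  0.0002]
pin 2602 23.28444 [array([0.50648584, 0.21822628]), array([0.5091931 , 0.21939134]), array([0.55393628, 0.23864639]), array([0.5702336 , 0.24565988])] [0.05113474 0.05434887 0.05920812]
foot ((578.1427001953125, 249.34718322753906), (52.03627014160156, 80.58163452148438), 23.462366104125977)
near 19686
feeler_tip 0.61 [0.52976711 0.22938375 0.05357991]
hole_mouth 0.87 [ 0.44513213 -0.13129355  0.00998072]
hole_mouth 0.69 [0.46794561 0.20300174 0.14253918]
hole_mouth 0.59 [0.53164792 0.05998184 0.04155724]
```

View pics/wrist3.png

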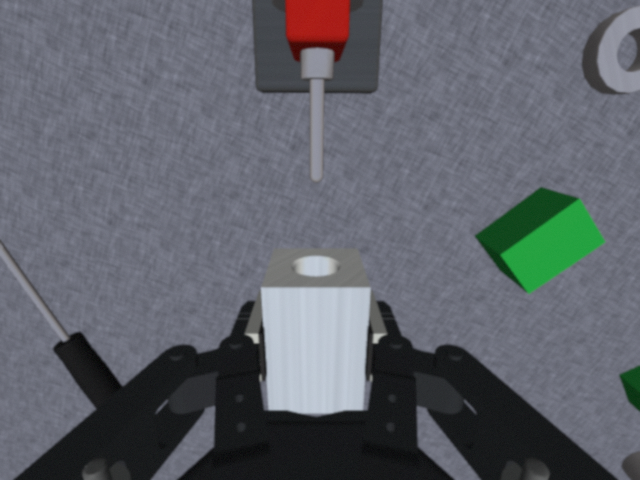

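The wrist view shows the block held straight, with the hole mouth at (316,266). The pin is directly ahead, tip at (316,178) and bush at (317,62), in the same column as the block. I'll descend to pin height and check the fit.

Emit:
{"fn": "drive_tool", "kwargs": {"plan": [{"x":0,"y":0,"z":0.1,"rx":0,"ry":0,"rz":0,"grip":1},{"x":0,"y":0,"z":0.12,"rx":0,"ry":0,"rz":0,"grip":1},{"x":0,"y":0,"z":0.08,"rx":0,"ry":0,"rz":0,"grip":1},{"x":0,"y":0,"z":0.045,"rx":0,"ry":0,"rz":0,"grip":1},{"x":0,"y":0,"z":0,"rx":0,"ry":0,"rz":0,"grip":1},{"x":0,"y":0,"z":0,"rx":0,"ry":0,"rz":0,"grip":1},{"x":0,"y":0,"z":0,"rx":0,"ry":0,"rz":0,"grip":1},{"x":0,"y":0,"z":0,"rx":0,"ry":0,"rz":0,"grip":1}]}}

```text
time: 8.55
ee_pos: [0.4595, 0.1963, 0.0361]
eef_rot: [180.0, -0.1, 23.7]
wrist_force: [-0.2, 0.6, -1.9]
grip_width: 0.0394
gripper_force: 51.9
```

Run:
```python
from h import *
to([.459,.196,.0356],23.7)
s=robot.observe();R=Ro.from_euler("xyz",s["eef_rot"],degrees=True).as_matrix()
for n in ["wrist","top"]:
    c=eyes.camera(n);P=cloud(c);L=(P-s["ee_pos"])@R; z=P[...,2]; ok=c["range_z"]>0  # tool coords
    m=ok&(z>.062)&(z<.08)&(abs(L[...,0])<.032)&(abs(L[...,1])<.0185)
    B=L[m]; print(n,"block n",m.sum(),"ztop",np.median(z[m]).round(4),"x",np.percentile(B[:,0],[1,99]).round(4),"y",np.percentile(B[:,1],[1,50,99]).round(4))
    m=ok&(z>.046)&(z<.060)&(L[...,0]>.04)&(L[...,0]<.09)&(abs(L[...,1])<.015)
    A=L[m]; 
    for lo in (.04,.05,.06,.07,.08):
        k=(A[:,0]>lo)&(A[:,0]<=lo+.01)
        if k.sum(): print("pin",lo,k.sum(),"x0",A[k,0].min().round(4),"y",np.percentile(A[k,1],[5,50,95]).round(4),"ztop",np.percentile(s["ee_pos"][2]-A[k,2],95).round(4))
```

```text
ee [0.4595 0.1963 0.0361] [ 1.7998e+02 -9.0000e-02  2.3690e+01] F [-0.22  0.63 -1.9 ] t 8.55
shift units [-0.003   0.0006  0.0025]
turn units [ 0.0001 -0.0005 -0.0001]
wrist block n 12692 ztop 0.0707 x [-0.0298  0.0291] y [-0.0181 -0.      0.0181]
pin 0.05 366 x0 0.0514 y [-0.0044 -0.0012  0.0023] ztop 0.0548
pin 0.06 529 x0 0.06 y [-0.0043 -0.0012  0.0023] ztop 0.0548
pin 0.07 598 x0 0.07 y [-0.0046 -0.0009  0.0026] ztop 0.0549
pin 0.08 651 x0 0.08 y [-0.0044 -0.0008  0.0025] ztop 0.0548
top block n 14 ztop 0.0711 x [-0.0316 -0.0187] y [0.0138 0.0165 0.0181]
```

Emit:
{"fn": "drive_tool", "kwargs": {"plan": [{"x":0.01,"y":-0.005,"z":0,"rx":0,"ry":0,"rz":0,"grip":1},{"x":0.04,"y":0,"z":0,"rx":0,"ry":0,"rz":0,"grip":1},{"x":0.05,"y":0,"z":0,"rx":0,"ry":0,"rz":0,"grip":1},{"x":0.05,"y":0,"z":0,"rx":0,"ry":0,"rz":0,"grip":1},{"x":0.05,"y":0,"z":0,"rx":0,"ry":0,"rz":0,"grip":1},{"x":0.04,"y":0,"z":0,"rx":0,"ry":0,"rz":0,"grip":1},{"x":0.02,"y":0,"z":0,"rx":0,"ry":0,"rz":0,"grip":1},{"x":0,"y":0,"z":0,"rx":0,"ry":0,"rz":0,"grip":1}]}}

```text
time: 9.45
ee_pos: [0.5068, 0.2184, 0.0352]
eef_rot: [180.0, -0.0, 23.7]
wrist_force: [-0.8, 0.4, -2.1]
grip_width: 0.0397
gripper_force: 51.9
```

Emit:
{"fn": "drive_tool", "kwargs": {"plan": [{"x":0.01,"y":0,"z":0,"rx":0,"ry":0,"rz":0,"grip":1},{"x":0.01,"y":0,"z":0,"rx":0,"ry":0,"rz":0,"grip":1},{"x":0.01,"y":0,"z":0,"rx":0,"ry":0,"rz":0,"grip":1},{"x":0.01,"y":0,"z":0,"rx":0,"ry":0,"rz":0,"grip":1},{"x":0.01,"y":0,"z":0,"rx":0,"ry":0,"rz":0,"grip":1},{"x":0,"y":0,"z":0,"rx":0,"ry":0,"rz":0,"grip":1},{"x":0,"y":0,"z":0,"rx":0,"ry":0,"rz":0,"grip":1},{"x":0,"y":0,"z":0,"rx":0,"ry":0,"rz":0,"grip":1}]}}

```text
time: 10.25
ee_pos: [0.5149, 0.222, 0.0352]
eef_rot: [180.0, 0.0, 23.7]
wrist_force: [-0.7, 0.0, -1.6]
grip_width: 0.0389
gripper_force: 51.9
```

Run:
```python
from h import *
to([.459,.196,.0356])
c=eyes.camera("wrist");save(c,"wrist4.png")
for _ in range(4):
    eyes.camera("wrist"); print(robot.observe()["wrist_force"].round(2))
```

```text
ee [0.5149 0.222  0.0352] [1.800e+02 4.000e-02 2.369e+01] F [-0.69  0.04 -1.64] t 10.25
shift units [-0.3079  0.0067 -0.0017]
[-1.2  -1.32 -3.27]
[-0.73 -0.09 -2.2 ]
[-0.45 -0.86 -2.65]
[-1.51 -1.3  -1.72]
```

View pics/wrist4.png

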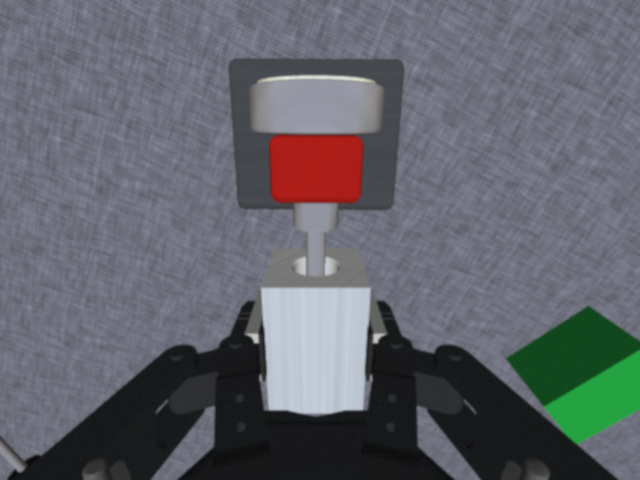

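The pin sits centred in the hole at (316,265), with the bush front at (316,230). Next I'll push 3 mm more and measure the gap from bush to mouth, which is 21 mm at first bottoming.

Emit:
{"fn": "drive_tool", "kwargs": {"plan": [{"x":0.005,"y":0,"z":0,"rx":0,"ry":0,"rz":0,"grip":1},{"x":0.005,"y":0,"z":0,"rx":0,"ry":0,"rz":0,"grip":1},{"x":0.005,"y":0,"z":0,"rx":0,"ry":0,"rz":0,"grip":1},{"x":0,"y":0,"z":0,"rx":0,"ry":0,"rz":0,"grip":1},{"x":0,"y":0,"z":0,"rx":0,"ry":0,"rz":0,"grip":1},{"x":0,"y":0,"z":0,"rx":0,"ry":0,"rz":0,"grip":1},{"x":0,"y":0,"z":0,"rx":0,"ry":0,"rz":0,"grip":1},{"x":0,"y":0,"z":0,"rx":0,"ry":0,"rz":0,"grip":1}]}}

```text
time: 11.3
ee_pos: [0.5179, 0.2233, 0.0352]
eef_rot: [180.0, 0.0, 23.7]
wrist_force: [-1.7, -1.5, -2.6]
grip_width: 0.0396
gripper_force: 51.9
```

Run:
```python
from h import *
s=robot.observe();R=Ro.from_euler("xyz",s["eef_rot"],degrees=True).as_matrix()
c=eyes.camera("wrist");P=cloud(c);L=(P-s["ee_pos"])@R; z=P[...,2]; ok=c["range_z"]>0
m=ok&(z>.066)&(abs(L[...,0])<.04)&(abs(L[...,1])<.015);print("block x",np.percentile(L[m][:,0],[1,99]).round(4),np.median(z[m]))
m=ok&(abs(L[...,1]-.000)<.003)&(L[...,0]>.03)&(L[...,0]<.1)&(z>.03)
A=L[m]
for lo in np.arange(.03,.08,.002):
    k=(A[:,0]>lo)&(A[:,0]<=lo+.002)
    if k.sum(): print(lo.round(3),z[m][k].max().round(4))
F=[]
for _ in range(6): eyes.camera("wrist");F.append(robot.observe()["wrist_force"])
print(np.mean(F,0).round(2))
to([.46,.197,.0352])
```

```text
block x [-0.0291  0.0288] 0.07098155322561175
0.03 0.0554
0.032 0.0554
0.034 0.0554
0.036 0.0554
0.038 0.0551
0.04 0.0552
0.042 0.0596
0.044 0.06
0.046 0.0601
0.048 0.0599
0.05 0.0607
0.052 0.0603
0.054 0.0597
0.056 0.0725
0.058 0.073
0.06 0.0738
0.062 0.0743
0.064 0.0737
0.066 0.0736
0.068 0.0738
0.07 0.0739
0.072 0.0742
0.074 0.074
0.076 0.073
0.078 0.0727
[-1.76 -1.3  -2.73]
ee [0.5179 0.2233 0.0353] [1.800e+02 1.000e-02 2.369e+01] F [-1.73 -0.83 -2.48] t 11.65
shift units [-3.181e-01  4.100e-03  3.000e-04]
```

The gap is 13 mm, so the pin has given about 8 mm, and the measured force of about 2.2 N agrees. Withdrawing, lifting and heading for the scale.

Emit:
{"fn": "drive_tool", "kwargs": {"plan": [{"x":-0.03,"y":0,"z":0,"rx":0,"ry":0,"rz":0,"grip":1},{"x":-0.06,"y":0,"z":0,"rx":0,"ry":0,"rz":0,"grip":1},{"x":-0.1,"y":0,"z":0,"rx":0,"ry":0,"rz":0,"grip":1},{"x":-0.13,"y":0,"z":0,"rx":0,"ry":0,"rz":0,"grip":1},{"x":0,"y":0,"z":-0.1,"rx":0,"ry":0,"rz":0,"grip":1},{"x":0,"y":0,"z":-0.2,"rx":0,"ry":0,"rz":0,"grip":1},{"x":0,"y":0,"z":-0.2,"rx":0,"ry":0,"rz":0,"grip":1},{"x":0,"y":0,"z":-0.2,"rx":0,"ry":0,"rz":0,"grip":1}]}}

```text
time: 12.45
ee_pos: [0.4585, 0.1973, 0.1767]
eef_rot: [180.0, -0.0, 23.7]
wrist_force: [1.2, 0.4, -2.8]
grip_width: 0.0393
gripper_force: 51.9
```

Run:
```python
from h import *
to([.54,-.255,.18],-25)
```

```text
ee [0.4585 0.1973 0.1767] [ 1.800e+02 -2.000e-02  2.369e+01] F [ 1.24  0.38 -2.76] t 12.45
shift units [-0.5355  2.2348 -0.0164]
turn units [-0.000e+00 -1.000e-04  2.705e-01]
```

Emit:
{"fn": "drive_tool", "kwargs": {"plan": [{"x":-0.0535,"y":0.2235,"z":0,"rx":0,"ry":0,"rz":0,"grip":1},{"x":-0.0535,"y":0.2235,"z":0,"rx":0,"ry":0,"rz":0,"grip":1},{"x":-0.0535,"y":0.2235,"z":0,"rx":0,"ry":0,"rz":0,"grip":1},{"x":-0.0535,"y":0.2235,"z":0,"rx":0,"ry":0,"rz":0,"grip":1},{"x":-0.0535,"y":0.2235,"z":0,"rx":0,"ry":0,"rz":0,"grip":1},{"x":-0.0535,"y":0.2235,"z":0,"rx":0,"ry":0,"rz":0,"grip":1},{"x":-0.0535,"y":0.2235,"z":0,"rx":0,"ry":0,"rz":0,"grip":1},{"x":-0.0535,"y":0.2235,"z":0,"rx":0,"ry":0,"rz":0,"grip":1}]}}

```text
time: 13.25
ee_pos: [0.5242, -0.166, 0.1754]
eef_rot: [180.0, -0.0, 23.7]
wrist_force: [1.5, -0.6, -2.6]
grip_width: 0.0394
gripper_force: 52.0
```

Emit:
{"fn": "drive_tool", "kwargs": {"plan": [{"x":-0.0535,"y":0.2235,"z":0,"rx":0,"ry":0,"rz":0,"grip":1},{"x":-0.0535,"y":0.2235,"z":0,"rx":0,"ry":0,"rz":0,"grip":1},{"x":0,"y":0,"z":0,"rx":0,"ry":0,"rz":0.045,"grip":1},{"x":0,"y":0,"z":0,"rx":0,"ry":0,"rz":0.045,"grip":1},{"x":0,"y":0,"z":0,"rx":0,"ry":0,"rz":0.045,"grip":1},{"x":0,"y":0,"z":0,"rx":0,"ry":0,"rz":0.045,"grip":1},{"x":0,"y":0,"z":0,"rx":0,"ry":0,"rz":0.045,"grip":1},{"x":0,"y":0,"z":0,"rx":0,"ry":0,"rz":0.045,"grip":1}]}}

```text
time: 14.05
ee_pos: [0.5403, -0.2544, 0.1752]
eef_rot: [180.0, -0.0, -25.2]
wrist_force: [0.4, 1.1, -2.3]
grip_width: 0.0396
gripper_force: 52.3
```

Run:
```python
from h import *
def circ(Q):
    A=np.c_[2*Q,np.ones(len(Q))];x=np.linalg.lstsq(A,(Q**2).sum(1),rcond=None)[0];return x[:2],np.sqrt(x[2]+x[:2]@x[:2])
for n in ["wrist","top","scene"]:
    c=eyes.camera(n);P=cloud(c);z=P[...,2]
    if n=="wrist": save(c,"wrist5.png")
    m=(c["range_z"]>0)&(abs(z-.079)<.006)&(np.hypot(P[...,0]-.594,P[...,1]+.28)<.065)
    Q=P[m][:,:2].astype(np.float32)
    print(n,m.sum(),np.median(z[m]),cv2.minEnclosingCircle(Q*1000))
to([.594,-.28,.0944],-25)
```

```text
wrist 19079 0.07829793188991513 ((594.9004516601562, -282.663330078125), 55.088592529296875)
top 543 0.07856258892122019 ((598.3914794921875, -275.88385009765625), 55.51220703125)
scene 2811 0.07845574998984176 ((593.5496215820312, -281.95916748046875), 55.886070251464844)
ee [ 0.5405 -0.2545  0.1753] [179.99  -0.   -24.73] F [ 0.04 -0.51 -2.62] t 14.2
shift units [0.2965 0.004  0.4043]
turn units [ 0.     -0.      0.0015]
```

View pics/wrist5.png

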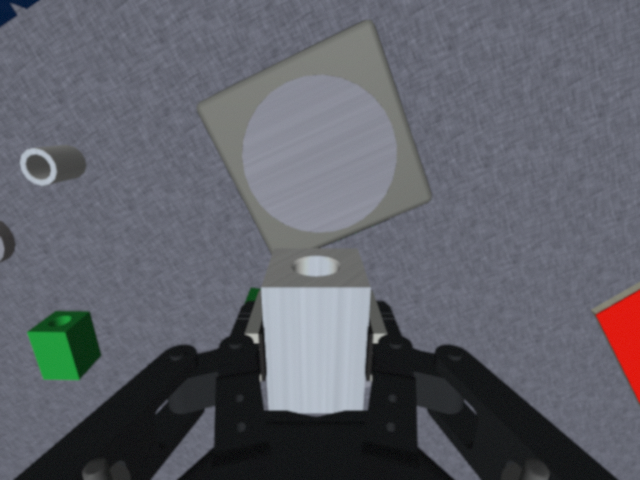

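The pan is fully visible at (320,154) with radius 55 mm, matching the given size, and its centre is (0.5945,-0.282). Moving over it and lowering.

Emit:
{"fn": "drive_tool", "kwargs": {"plan": [{"x":0.1,"y":0.012,"z":0,"rx":0,"ry":0,"rz":0,"grip":1},{"x":0.12,"y":0,"z":0,"rx":0,"ry":0,"rz":0,"grip":1},{"x":0.083,"y":0,"z":0.05,"rx":0,"ry":0,"rz":0,"grip":1},{"x":0,"y":0,"z":0.13,"rx":0,"ry":0,"rz":0,"grip":1},{"x":0,"y":0,"z":0.13,"rx":0,"ry":0,"rz":0,"grip":1},{"x":0,"y":0,"z":0.08,"rx":0,"ry":0,"rz":0,"grip":1},{"x":0,"y":0,"z":0.03,"rx":0,"ry":0,"rz":0,"grip":1},{"x":0,"y":0,"z":0,"rx":0,"ry":0,"rz":0,"grip":1}]}}

```text
time: 15.0
ee_pos: [0.5942, -0.282, 0.0905]
eef_rot: [-180.0, 0.1, -24.8]
wrist_force: [0.5, 0.1, -3.8]
grip_width: 0.0394
gripper_force: 52.3
```

Emit:
{"fn": "drive_tool", "kwargs": {"plan": [{"x":0,"y":0,"z":0.015,"rx":0,"ry":0,"rz":0,"grip":1},{"x":0,"y":0,"z":0.015,"rx":0,"ry":0,"rz":0,"grip":1},{"x":0,"y":0,"z":0.015,"rx":0,"ry":0,"rz":0,"grip":1},{"x":0,"y":0,"z":0.008,"rx":0,"ry":0,"rz":0,"grip":1},{"x":0,"y":0,"z":0,"rx":0,"ry":0,"rz":0,"grip":1},{"x":0,"y":0,"z":0,"rx":0,"ry":0,"rz":0,"grip":1},{"x":0,"y":0,"z":0,"rx":0,"ry":0,"rz":0,"grip":1},{"x":0,"y":0,"z":0,"rx":0,"ry":0,"rz":0,"grip":1}]}}

```text
time: 15.8
ee_pos: [0.5952, -0.2826, 0.081]
eef_rot: [180.0, -0.0, -24.9]
wrist_force: [0.7, 0.6, -1.3]
grip_width: 0.0393
gripper_force: 52.5
```

Run:
```python
from h import *
F=[]
for _ in range(5): eyes.camera("wrist");F.append(robot.observe()["wrist_force"])
print(np.mean(F,0).round(2))
to([.5945,-.282,.0806],-25)
c=eyes.camera("scene");P=cloud(c);z=P[...,2];r=np.hypot(P[...,0]-.594,P[...,1]+.282)
m=(c["range_z"]>0)&(r<.05)&(r>.042)&(z>.055)&(z<.085)&(P[...,0]>.6);print(m.sum(),np.median(z[m]))
```

```text
[ 0.57 -0.5  -0.89]
ee [ 0.595  -0.2825  0.0808] [ 1.7999e+02 -1.0000e-02 -2.4910e+01] F [ 0.64 -0.15 -0.89] t 16.05
shift units [-0.0033 -0.0013  0.0009]
turn units [ 0.0001 -0.      0.0005]
336 0.07577875081367105
```

Emit:
{"fn": "drive_tool", "kwargs": {"plan": [{"x":0,"y":0,"z":0.005,"rx":0,"ry":0,"rz":0,"grip":1},{"x":0,"y":0,"z":0,"rx":0,"ry":0,"rz":0,"grip":0.4},{"x":0,"y":0,"z":0,"rx":0,"ry":0,"rz":0,"grip":0.2},{"x":0,"y":0,"z":0,"rx":0,"ry":0,"rz":0,"grip":0},{"x":0,"y":0,"z":0,"rx":0,"ry":0,"rz":0,"grip":0},{"x":0,"y":0,"z":-0.03,"rx":0,"ry":0,"rz":0,"grip":0},{"x":0,"y":0,"z":-0.1,"rx":0,"ry":0,"rz":0,"grip":0},{"x":0,"y":0,"z":-0.2,"rx":0,"ry":0,"rz":0,"grip":0}]}}

```text
time: 16.9
ee_pos: [0.5927, -0.2811, 0.1436]
eef_rot: [-180.0, 0.4, -24.9]
wrist_force: [0.3, 0.1, -0.7]
grip_width: 0.0857
gripper_force: 0.0
```

Emit:
{"fn": "drive_tool", "kwargs": {"plan": [{"x":0,"y":0,"z":0,"rx":0,"ry":0,"rz":0,"grip":0},{"x":0,"y":0,"z":0,"rx":0,"ry":0,"rz":0,"grip":0},{"x":0,"y":0,"z":0,"rx":0,"ry":0,"rz":0,"grip":0},{"x":0,"y":0,"z":0,"rx":0,"ry":0,"rz":0,"grip":0},{"x":0,"y":0,"z":0,"rx":0,"ry":0,"rz":0,"grip":0},{"x":0,"y":0,"z":0,"rx":0,"ry":0,"rz":0,"grip":0},{"x":0,"y":0,"z":0,"rx":0,"ry":0,"rz":0,"grip":0},{"x":0,"y":0,"z":0,"rx":0,"ry":0,"rz":0,"grip":0}]}}

```text
time: 17.7
ee_pos: [0.5949, -0.2824, 0.1455]
eef_rot: [180.0, 0.0, -24.9]
wrist_force: [0.3, -0.9, -0.6]
grip_width: 0.0851
gripper_force: 0.0
```

Emit:
{"fn": "drive_tool", "kwargs": {"plan": [{"x":0,"y":0,"z":0,"rx":0,"ry":0,"rz":0,"grip":0},{"x":0,"y":0,"z":0,"rx":0,"ry":0,"rz":0,"grip":0},{"x":0,"y":0,"z":0,"rx":0,"ry":0,"rz":0,"grip":0},{"x":0,"y":0,"z":0,"rx":0,"ry":0,"rz":0,"grip":0},{"x":0,"y":0,"z":0,"rx":0,"ry":0,"rz":0,"grip":0},{"x":0,"y":0,"z":0,"rx":0,"ry":0,"rz":0,"grip":0},{"x":0,"y":0,"z":0,"rx":0,"ry":0,"rz":0,"grip":0},{"x":0,"y":0,"z":0,"rx":0,"ry":0,"rz":0,"grip":0}]}}

```text
time: 18.5
ee_pos: [0.5949, -0.2824, 0.1457]
eef_rot: [180.0, 0.0, -24.9]
wrist_force: [-0.3, -0.5, -0.2]
grip_width: 0.0855
gripper_force: 0.0
```

Run:
```python
from h import *
c=eyes.camera("wrist");save(c,"wrist6.png");P=cloud(c);z=P[...,2];ok=c["range_z"]>0
m=ok&(abs(z-.113)<.006)&(np.hypot(P[...,0]-.594,P[...,1]+.282)<.05)
print("block",m.sum(),np.median(z[m]),cv2.minAreaRect((P[m][:,:2]*1000).astype(np.float32)))
m=ok&(abs(z-.072)<.006)&(np.hypot(P[...,0]-.594,P[...,1]+.282)<.065)
print("pan",m.sum(),np.median(z[m]),cv2.minEnclosingCircle((P[m][:,:2]*1000).astype(np.float32)))
to([.5945,-.282,.0816],-25)
```

```text
block 6548 0.11256390706601319 ((593.949462890625, -281.5856628417969), (40.167694091796875, 61.226627349853516), 65.16422271728516)
pan 10975 0.07256575037942832 ((594.513671875, -282.70599365234375), 55.20711898803711)
ee [ 0.595  -0.2824  0.1458] [179.99  -0.   -24.9 ] F [-0.55  0.23  0.06] t 18.55
shift units [-0.003  -0.0009  0.3208]
turn units [ 0.     -0.      0.0005]
```

View pics/wrist6.png

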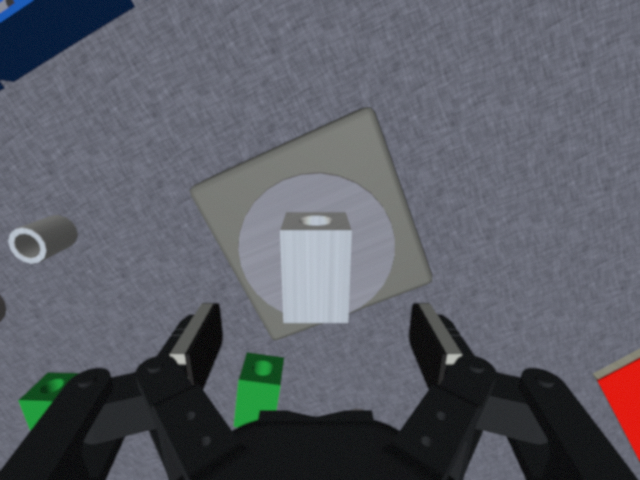

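The released block lies centred on the pan, block at (316,267) and pan at (317,245). The centres agree to about 1 mm and the pan has settled about 5.5 mm down. Picking it up again.

Emit:
{"fn": "drive_tool", "kwargs": {"plan": [{"x":0,"y":0,"z":0.1,"rx":0,"ry":0,"rz":0,"grip":0},{"x":0,"y":0,"z":0.12,"rx":0,"ry":0,"rz":0,"grip":0},{"x":0,"y":0,"z":0.07,"rx":0,"ry":0,"rz":0,"grip":0},{"x":0,"y":0,"z":0.03,"rx":0,"ry":0,"rz":0,"grip":0},{"x":0,"y":0,"z":0,"rx":0,"ry":0,"rz":0,"grip":0},{"x":0,"y":0,"z":0,"rx":0,"ry":0,"rz":0,"grip":1},{"x":0,"y":0,"z":0,"rx":0,"ry":0,"rz":0,"grip":1},{"x":0,"y":0,"z":0,"rx":0,"ry":0,"rz":0,"grip":1}]}}

```text
time: 19.35
ee_pos: [0.5956, -0.2828, 0.0827]
eef_rot: [180.0, -0.1, -24.9]
wrist_force: [-0.2, 0.5, -0.4]
grip_width: 0.0439
gripper_force: 0.0
```

Emit:
{"fn": "drive_tool", "kwargs": {"newtons": 70, "plan": [{"x":0,"y":0,"z":0,"rx":0,"ry":0,"rz":0,"grip":1},{"x":0,"y":0,"z":0,"rx":0,"ry":0,"rz":0,"grip":1},{"x":0,"y":0,"z":0,"rx":0,"ry":0,"rz":0,"grip":1},{"x":0,"y":0,"z":0,"rx":0,"ry":0,"rz":0,"grip":1},{"x":0,"y":0,"z":-0.05,"rx":0,"ry":0,"rz":0,"grip":1},{"x":0,"y":0,"z":-0.1,"rx":0,"ry":0,"rz":0,"grip":1},{"x":0,"y":0,"z":-0.15,"rx":0,"ry":0,"rz":0,"grip":1},{"x":0,"y":0,"z":-0.2,"rx":0,"ry":0,"rz":0,"grip":1}]}}

```text
time: 20.15
ee_pos: [0.5927, -0.2811, 0.1807]
eef_rot: [-180.0, 0.4, -24.9]
wrist_force: [1.0, -0.9, -3.0]
grip_width: 0.039
gripper_force: 74.4
```

Emit:
{"fn": "drive_tool", "kwargs": {"plan": [{"x":-0.1,"y":0,"z":-0.2,"rx":0,"ry":0,"rz":0,"grip":1},{"x":-0.1,"y":0,"z":-0.2,"rx":0,"ry":0,"rz":0,"grip":1},{"x":-0.1,"y":0,"z":-0.2,"rx":0,"ry":0,"rz":0,"grip":1},{"x":-0.1,"y":0,"z":-0.2,"rx":0,"ry":0,"rz":0,"grip":1},{"x":0,"y":0,"z":-0.2,"rx":0,"ry":0,"rz":0,"grip":1},{"x":0,"y":0,"z":-0.1,"rx":0,"ry":0,"rz":0,"grip":1},{"x":0,"y":0,"z":0,"rx":0,"ry":0,"rz":0,"grip":1},{"x":0,"y":0,"z":0,"rx":0,"ry":0,"rz":0,"grip":1}]}}

```text
time: 20.95
ee_pos: [0.5217, -0.2483, 0.4009]
eef_rot: [-180.0, 0.1, -24.9]
wrist_force: [-0.4, -0.9, -2.6]
grip_width: 0.039
gripper_force: 74.4
```

Run:
```python
from h import *
to([.55,-.25,.4]); print(robot.observe()["joint_positions"].round(1))
```

```text
ee [ 0.5217 -0.2483  0.4009] [-1.800e+02  9.000e-02 -2.491e+01] F [-0.35 -0.92 -2.56] t 20.95
shift units [ 0.1321 -0.0518  0.0043]
[-32.3  12.8  74.2  -0.   93.2  82.6]
```

Lifted. I estimate about 0.26 m from the wrist to the TCP, so I'll raise and retract first. Then I'll pitch the tool 90° about the wrist so the hole points up.

Emit:
{"fn": "drive_tool", "kwargs": {"plan": [{"x":-0.07,"y":0,"z":-0.11,"rx":0,"ry":0,"rz":0,"grip":1},{"x":-0.07,"y":0,"z":-0.11,"rx":0,"ry":0,"rz":0,"grip":1},{"x":-0.07,"y":0,"z":-0.11,"rx":0,"ry":0,"rz":0,"grip":1},{"x":-0.07,"y":0,"z":-0.11,"rx":0,"ry":0,"rz":0,"grip":1},{"x":-0.07,"y":0,"z":-0.11,"rx":0,"ry":0,"rz":0,"grip":1},{"x":-0.07,"y":0,"z":-0.11,"rx":0,"ry":0,"rz":0,"grip":1},{"x":-0.07,"y":0,"z":-0.11,"rx":0,"ry":0,"rz":0,"grip":1},{"x":-0.07,"y":0,"z":-0.11,"rx":0,"ry":0,"rz":0,"grip":1}]}}

```text
time: 21.75
ee_pos: [0.4199, -0.201, 0.5758]
eef_rot: [-180.0, 0.3, -24.9]
wrist_force: [0.2, 0.6, -3.2]
grip_width: 0.0387
gripper_force: 74.3
```

Emit:
{"fn": "drive_tool", "kwargs": {"plan": [{"x":0.18,"y":0,"z":0,"rx":0,"ry":0.0455,"rz":0,"grip":1},{"x":0.18,"y":0,"z":0,"rx":0,"ry":0.0455,"rz":0,"grip":1},{"x":0.18,"y":0,"z":0,"rx":0,"ry":0.0455,"rz":0,"grip":1},{"x":0.18,"y":0,"z":0,"rx":0,"ry":0.0455,"rz":0,"grip":1},{"x":0.18,"y":0,"z":0,"rx":0,"ry":0.0455,"rz":0,"grip":1},{"x":0.18,"y":0,"z":0,"rx":0,"ry":0.0455,"rz":0,"grip":1},{"x":0,"y":0,"z":0,"rx":0,"ry":0,"rz":0,"grip":1},{"x":0,"y":0,"z":0,"rx":0,"ry":0,"rz":0,"grip":1}]}}

```text
time: 22.55
ee_pos: [0.5976, -0.2835, 0.6465]
eef_rot: [-179.9, -48.6, -25.0]
wrist_force: [-0.6, 0.1, -3.5]
grip_width: 0.0393
gripper_force: 74.4
```

Run:
```python
from h import *
to([.55,-.25,.4]); print(robot.observe()["joint_positions"].round(1))
```

```text
ee [ 0.5976 -0.2835  0.6465] [-179.93  -48.58  -24.95] F [-0.55  0.14 -3.54] t 22.55
shift units [-1.1138 -0.0507  0.6006]
[-36.2  -6.7  79.7   9.8  59.4  77.5]
```

Emit:
{"fn": "drive_tool", "kwargs": {"plan": [{"x":0.19,"y":0,"z":0,"rx":0,"ry":0.046,"rz":0,"grip":1},{"x":0.19,"y":0,"z":0,"rx":0,"ry":0.046,"rz":0,"grip":1},{"x":0.19,"y":0,"z":0,"rx":0,"ry":0.046,"rz":0,"grip":1},{"x":0.19,"y":0,"z":0,"rx":0,"ry":0.046,"rz":0,"grip":1},{"x":0.19,"y":0,"z":0,"rx":0,"ry":0.046,"rz":0,"grip":1},{"x":0,"y":0,"z":0,"rx":0,"ry":0,"rz":0,"grip":1},{"x":0,"y":0,"z":0,"rx":0,"ry":0,"rz":0,"grip":1},{"x":0,"y":0,"z":0,"rx":0,"ry":0,"rz":0,"grip":1}]}}

```text
time: 23.35
ee_pos: [0.6698, -0.3107, 0.8018]
eef_rot: [178.0, -86.4, -22.0]
wrist_force: [0.0, 0.3, -3.0]
grip_width: 0.0391
gripper_force: 74.6
```

Run:
```python
from h import *
to([.55,-.25,.4]); s=robot.observe();print(s["joint_positions"].round(1))
R=Ro.from_euler("xyz",s["eef_rot"],degrees=True).as_matrix();print(R.round(4))
c=eyes.camera("wrist");save(c,"wrist7.png")
```

```text
ee [ 0.6698 -0.3107  0.8018] [178.   -86.42 -21.99] F [ 0.04  0.27 -2.96] t 23.35
shift units [-2.0469 -0.0381 -0.5443]
[-36.6  -8.   89.5  46.6  17.5  43.8]
[[ 0.0578 -0.4066  0.9118]
 [-0.0234 -0.9136 -0.4059]
 [ 0.9981  0.0022 -0.0623]]
```

View pics/wrist7.png

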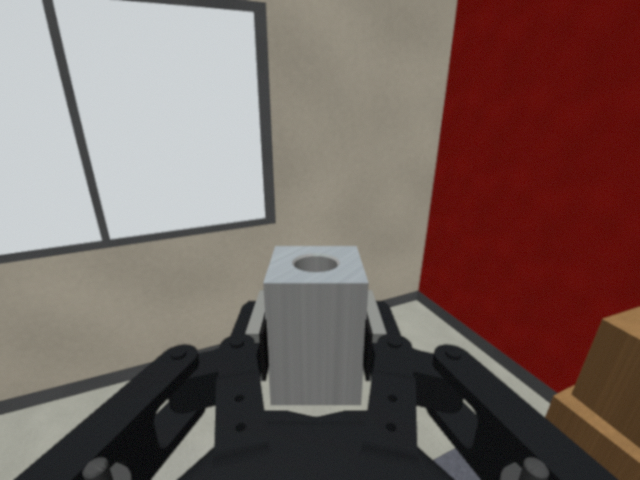

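The hole faces up at (316,264), with the block firmly held and about 3.6° of tilt left. A small correction, then I'll sign off.

Emit:
{"fn": "drive_tool", "kwargs": {"plan": [{"x":0,"y":0,"z":0,"rx":0,"ry":0.005,"rz":0,"grip":1},{"x":0,"y":0,"z":0,"rx":0,"ry":0.005,"rz":0,"grip":1},{"x":0,"y":0,"z":0,"rx":0,"ry":0.005,"rz":0,"grip":1},{"x":0,"y":0,"z":0,"rx":0,"ry":0.004,"rz":0,"grip":1},{"x":0,"y":0,"z":0,"rx":0,"ry":0,"rz":0,"grip":1},{"x":0,"y":0,"z":0,"rx":0,"ry":0,"rz":0,"grip":1},{"x":0,"y":0,"z":0,"rx":0,"ry":0,"rz":0,"grip":1},{"x":0,"y":0,"z":0,"rx":0,"ry":0,"rz":0,"grip":1}]}}

```text
time: 24.2
ee_pos: [0.6693, -0.3108, 0.8039]
eef_rot: [44.3, -89.9, 111.7]
wrist_force: [-0.2, -0.8, -3.1]
grip_width: 0.0391
gripper_force: 74.6
```

Run:
```python
from h import *
s=robot.observe();R=Ro.from_euler("xyz",s["eef_rot"],degrees=True).as_matrix()
print(R[2].round(4),s["ee_pos"],s["joint_positions"].round(1),abs(s["joint_vel"]).max(),s["gripper_force"])
if R[2,0]>.998: print(robot.sign_off())
```

```text
[1.     0.0017 0.0017] [ 0.6693342  -0.31084429  0.80391962] [-36.7  -7.9  92.2  66.4  13.8  24.1] 0.4767202614878804 74.6469059586525
the job is handed in; nothing more can be done
None
```

The job is handed in at about 24 s: the block's hole was pushed onto the feeler (pin gave about 8 mm), the block was weighed centred on the pan, and it is now held hole-up about 0.8 m above the counter.

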